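# Turn the chased block against the stop and hold the heavier mallet ready

## Robot

A 6-joint arm with a two-finger parallel gripper is mounted at the origin on the work surface. World frame = base frame: x ahead of the robot, y to its left, z up, the work surface at z = 0. Lengths are in m, angles in degrees, forces in N, time in s.
With the tool pointing down it reaches from about 0.3 to 0.875 m from the base axis. Payload 6.4 kg.
Tool frame: the origin (TCP) lies midway between the tips of the shut fingers; the grasp point (between the pads) lies 19 mm behind it; x points along the fingers, y is the direction in which the jaws open and shut, and the axes are right-handed (so a half turn about x gives the same grasp; the last joint's range is limited). The gripper opens to 85 mm and grips with 20 to 120 N. Pads are 22 mm wide; open, the fingers measure 114 mm over their backs; the gripper's body (76 mm by 85 mm) begins 54 mm behind the grasp point. The pads swing forward as they close: fully open they stand 13 mm farther back than shut.
Start: joints at [64.211, 10.359, 92.074, -0, 77.567, -11.82], TCP at [0.139, 0.558, 0.231] pointing down, gripper open.
Joint ranges: [-171.53, 171.53], [-51.25, 118.39], [17.06, 147.69], [-65.23, 245.23], [0, 150.52], [-178.68, 178.68]. Speed limits (degrees/s): [147.25, 147.25, 172.46, 180, 180, 180].

## Interface

Orientations are given as a 3x3 rotation matrix whose columns are the frame's x, y, z axes.
In Python, from cell import ctrl, planner, eyes, workorder gives the robot as it stands. Calls block until the motion is done:
- ctrl.move_pose(position, orientation): joint-space move of the TCP to a pose.
- ctrl.movel(position, ori=None, max_speed=0.15, guard=None): straight line of the TCP; ori=None keeps the orientation; max_speed is the mean speed in m/s. With guard (N) it stops when the force on the tool has changed by that much, and returns True; else False.
- ctrl.movej(angles): joint-space move.
- ctrl.move_gripper(opening, f_grip=None): finger opening in m; f_grip is the grip in N (None keeps the last); returns when the fingers have stopped.
- ctrl.hold(seconds).
- planner.ik(position, orientation): joint angles nearest the present ones, or None.
- ctrl.read_state(): the state.
- eyes.read_camera(name): name is "scene" or "top"; returns a dict with "color" (480x640x3 uint8, blue, green, red), "mtx" (3x3 intrinsics, pixels), "T" (4x4, takes a point from camera to world coordinates). Camera axes: x right, y down, z forward; pixel columns grow to the right and rows downward; lengths in m; the calibration is good to about 2 mm. A picture is of the moment at which its call begins. There is no depth.
A pose or a line that the arm cannot do raises ctrl.MotionError and nothing moves.
- workorder.finish_job(): hands the job in, once; it reports no verdict.
The state is a dict: "time": time; "joint_positions": joint angles; "qd": joint speeds; "tau": joint torques, N m; "tool_pos": TCP position; "orientation": TCP orientation; "wrist_force": force on the tool from outside, world axes, zero at the start; "torque": the same for the moment, N m; "finger_gap": finger opening in m.
Only numpy, scipy, OpenCV 4.12 (cv2) and the standard library are available. Lean on these libraries where they do the work, as an engineer would, in place of code of your own. Each camera call takes 0.05 s, during which the arm holds its last target.

## Task

Set up the next chasing pass: give the brass-capped block a quarter turn anticlockwise, seen from above, so that its finished dotted edge, now away from the steel stop, comes to the right-hand side as you face the stop, and leave the block standing flat against the middle of the stop. Then lift the two look-alike dead-blow mallets in turn by their handles to feel which is heavier, stand the lighter one upright in the tray again, and finish while still holding the heavier one, upright and still, over the middle of the block, about 5 cm above it. Do not knock a mallet over, and leave the hammer, bottle, punch pot and chisel where they are.

Things in the scene. Friction and masses are not known exactly. Their poses are not given: they have to be found in the camera images.
- stop: Bench stop, fixed: a 140 mm length of steel angle, upright leg 14 mm high, 5 mm thick, its bolted foot (12 mm high at the bolts) reaching 43 mm behind. Origin on the bench at the middle of the upright's bearing face; x points from the block's side squarely into the stop, y along the stop to the left as you look towards it, z up.
- stop_face (a point): Middle of the stop's bearing face, 7 mm above the bench. Axes as stop.
- block_mid (a point): Loose square block 56 x 56 mm, 55 mm tall, pale wood with brass cap, 0.3 to 0.45 kg, on the bench in front of the stop. The finished edge of its top, a dark 9 mm band with brass dots, is on its -x side; its x at first points roughly at the stop; once turned, x points along the stop's y and the -y side meets the stop. Point: its centre, 27.5 mm above its underside; z up.
- tray: Blue steel tool tray, heavy, does not move: 120 (x) x 260 (y) mm, 18 mm high, walls 6 mm thick, inner floor 6 mm above the bench. The two mallets stand in it, 140 mm apart along its y. Origin in the middle of its underside on the bench, z up.
- mallet_a_mid (a point): Round mallet standing head down in the tray, 200 mm tall, one of two look-alikes: brass head 49 mm wide at its flat foot, 52 mm tall, then a round wooden handle, 29 mm thick at most, a straight 27 mm cylinder from 135 to 186 mm above the foot (grip here). Hollow dead-blow heads with a loose charge inside; one has lost most of it: 0.35 to 0.9 kg, differing by over 0.2 kg. Point: on its axis, 100 mm above the foot; z up the handle.
- mallet_b_mid (a point): Round mallet standing head down in the tray, 200 mm tall, one of two look-alikes: brass head 49 mm wide at its flat foot, 52 mm tall, then a round wooden handle, 29 mm thick at most, a straight 27 mm cylinder from 135 to 186 mm above the foot (grip here). Hollow dead-blow heads with a loose charge inside; one has lost most of it: 0.35 to 0.9 kg, differing by over 0.2 kg. Point: on its axis, 100 mm above the foot; z up the handle.
- hammer: Bystander: ball-peen hammer lying on the bench beyond the work, 280 mm long, 29 mm high; leave it. Origin under the middle of its length, x along the handle towards the head.
- bottle: Bystander: clear water bottle with a blue cap, 60 mm across, 170 mm tall, beyond the work; leave it. Origin under its middle.
- punch_pot: Bystander: aluminium pot of steel punches, 72 mm across, 145 mm tall with the punches, beyond the work; leave it. Origin under its middle.
- chisel: Bystander: blue cold chisel lying on the bench between the robot and the work, 155 mm long, 18 mm wide, 14 mm high; leave it. Origin under its middle, x along it.
Things that resemble listed ones, but are neither listed nor needed, are in the scene too. What is meant by the part that bears block_mid is not blue or orange, and is the smaller of those in its own colour.

How it is judged (in metres and radians):
On the way, in this order (a step that is already met when the one before it is completed fails the run):
1. the block, turned a quarter anticlockwise, stands flat against the middle of the stop, let go (y of stop_face in the frame of block_mid between -0.0325 and -0.024 m and x of stop_face in the frame of block_mid between -0.025 and 0.025 m and angle between the x axis of block_mid and the y axis of stop, either way round below 0.06 rad and angle between block_mid's own z axis and vertical below 0.05 rad and height (world z) of block_mid between 0.024 and 0.031 m and contact force between the fingers and block below 0.1 N), for 0.2 s.
2. the lighter mallet is lifted clear of the tray (so that both get felt) while the heavier one weighs on the tray (((height (world z) of mallet_a_mid above 0.126 m and contact force between the fingers and mallet_a above 1 N and height (world z) of mallet_b_mid below 0.112 m and contact force between the fingers and mallet_b below 0.1 N and contact force between mallet_b and tray above 5.6 N) or (height (world z) of mallet_b_mid above 0.126 m and contact force between the fingers and mallet_b above 1 N and height (world z) of mallet_a_mid below 0.112 m and contact force between the fingers and mallet_a below 0.1 N and contact force between mallet_a and tray above 5.6 N))), for 0.2 s.
3. the heavier mallet is lifted clear of the tray while the lighter one weighs on the tray (((height (world z) of mallet_a_mid above 0.126 m and contact force between the fingers and mallet_a above 1 N and height (world z) of mallet_b_mid below 0.112 m and contact force between the fingers and mallet_b below 0.1 N and contact force between mallet_b and tray below 5.6 N) or (height (world z) of mallet_b_mid above 0.126 m and contact force between the fingers and mallet_b above 1 N and height (world z) of mallet_a_mid below 0.112 m and contact force between the fingers and mallet_a below 0.1 N and contact force between mallet_a and tray below 5.6 N))), for 0.2 s.
At the end, for the whole second after the job is handed in: Heavier mallet held still, upright (0.15 rad), axis within 30 mm of the block's centre, foot 20-100 mm above it; block turned a quarter anticlockwise, within 4.5 mm and 0.06 rad of the stop, within 25 mm of its middle; lighter mallet upright in the tray, let go (y of stop_face in the frame of block_mid between -0.0325 and -0.024 m and x of stop_face in the frame of block_mid between -0.025 and 0.025 m and angle between the x axis of block_mid and the y axis of stop, either way round below 0.06 rad and angle between block_mid's own z axis and vertical below 0.05 rad and height (world z) of block_mid between 0.024 and 0.031 m and ((horizontal distance between mallet_a_mid and block_mid below 0.03 m and height (world z) of mallet_a_mid between 0.175 and 0.255 m and angle between mallet_a_mid's own z axis and vertical below 0.15 rad and linear speed of mallet_a below 0.03 m/s and contact force between the fingers and mallet_a above 1 N and contact force between mallet_a and block below 0.1 N and angle between mallet_b_mid's own z axis and vertical below 0.08 rad and height (world z) of mallet_b_mid between 0.1 and 0.112 m and x of mallet_b_mid in the frame of tray between -0.055 and 0.055 m and y of mallet_b_mid in the frame of tray between -0.125 and 0.125 m and contact force between mallet_b and tray between 1 and 5.6 N and contact force between the fingers and mallet_b below 0.1 N) or (horizontal distance between mallet_b_mid and block_mid below 0.03 m and height (world z) of mallet_b_mid between 0.175 and 0.255 m and angle between mallet_b_mid's own z axis and vertical below 0.15 rad and linear speed of mallet_b below 0.03 m/s and contact force between the fingers and mallet_b above 1 N and contact force between mallet_b and block below 0.1 N and angle between mallet_a_mid's own z axis and vertical below 0.08 rad and height (world z) of mallet_a_mid between 0.1 and 0.112 m and x of mallet_a_mid in the frame of tray between -0.055 and 0.055 m and y of mallet_a_mid in the frame of tray between -0.125 and 0.125 m and contact force between mallet_a and tray between 1 and 5.6 N and contact force between the fingers and mallet_a below 0.1 N))); the arm keeps its last pose, push and grip.
It fails at once if a mallet is knocked over (tilted more than 0.6 rad) (angle between any of mallet_a_mid, mallet_b_mid's own z axis and vertical above 0.6 rad).
It fails at once if the lying hammer is moved more than 30 mm (distance of hammer from where it was at the start of the episode above 0.03 m).
It fails at once if the bottle is moved more than 30 mm (distance of bottle from where it was at the start of the episode above 0.03 m).
It fails at once if the pot of punches is moved more than 30 mm (distance of punch_pot from where it was at the start of the episode above 0.03 m).
It fails at once if the cold chisel is moved more than 30 mm (distance of chisel from where it was at the start of the episode above 0.03 m).
It also fails if it takes over 72 s, if anything falls off the work surface, if the arm or the gripper's body presses on something with over 40 N, if the wrist force passes 120 N, or if a joint passes its speed limit or range.

## Working session

There is one attempt and no reset: what is moved stays moved. The work goes in short steps, each a Python script; the robot and the scene stay as the last script left them, time stands still between calls to the robot, and variables do not carry over. Pictures are saved under pics/ and viewed, and the job is handed in when it is done.

```bash
ls; mkdir -p pics
python3 - <<'E'
from cell import ctrl, planner, eyes, workorder
import cv2,numpy as np
for n in("scene","top"):
    d=eyes.read_camera(n); cv2.imwrite(f"pics/{n}0.png",d["color"]); print(n,d["mtx"].round(1).tolist(),d["T"].round(4).tolist())
s=ctrl.read_state(); print(s)
E
```

```text
pics
scene [[471.9, 0.0, 324.3], [0.0, 471.9, 248.6], [0.0, 0.0, 1.0]] [[-0.227, 0.7876, -0.5728, 1.1417], [0.9738, 0.1919, -0.1219, 0.0568], [0.0139, -0.5855, -0.8106, 0.8728], [0.0, 0.0, 0.0, 1.0]]
top [[450.9, 0.0, 317.1], [0.0, 450.9, 243.3], [0.0, 0.0, 1.0]] [[-0.0057, -0.9885, 0.1509, 0.459], [-0.9993, 0.0114, 0.0366, -0.0638], [-0.0379, -0.1506, -0.9879, 0.891], [0.0, 0.0, 0.0, 1.0]]
{'time': 0.1, 'joint_positions': array([ 6.42121128e+01,  1.03974098e+01,  9.21275036e+01, -6.93631961e-04,
        7.75665807e+01, -1.18214250e+01]), 'qd': array([ 0.00422252, -0.12192337, -0.10584062,  0.02325667, -0.01728457,
       -0.08822362]), 'tau': array([-2.46184190e-04, -4.45880055e+01, -3.52235091e+01, -3.09049310e-04,
        4.15016271e-03,  1.80548551e-05]), 'tool_pos': array([0.13855351, 0.55753697, 0.23046316]), 'orientation': array([[-6.84060127e-04,  2.41350823e-01,  9.70437691e-01],
       [-1.44298512e-03,  9.70436670e-01, -2.41351586e-01],
       [-9.99998725e-01, -1.56542614e-03, -3.15571387e-04]]), 'wrist_force': array([ 0.21236014,  0.51700828, -0.38976567]), 'torque': array([ 0.00732492, -0.0136139 , -0.04754977]), 'finger_gap': 0.08574444644230429}
```

View pics/scene0.png

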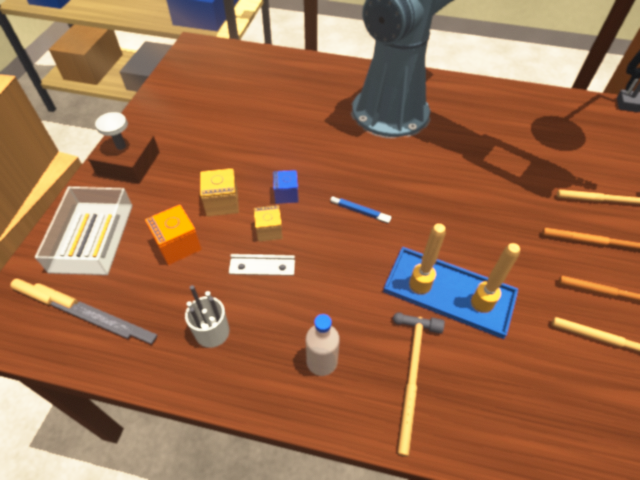

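View pics/top0.png

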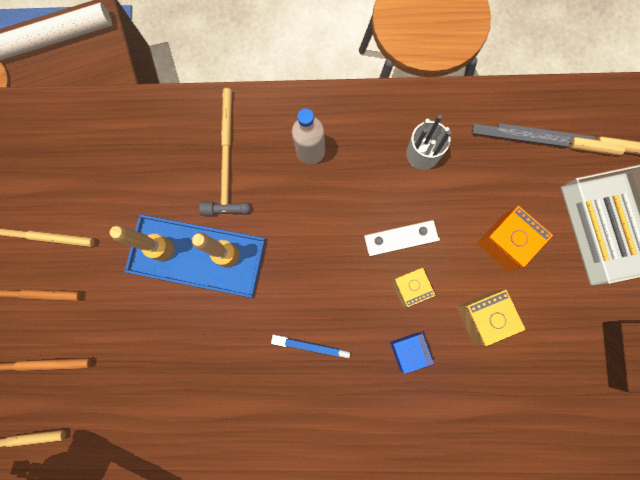

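The candidates in the top picture are the small yellow block (415,287), the large yellow block (495,318), the orange block (518,238) and the blue block (412,353). By the description (not blue or orange, the smaller of its colour) it is the small yellow one at (415,287). I'll check this in a close crop.

Run:
```python
import cv2
t=cv2.imread("pics/top0.png"); s=cv2.imread("pics/scene0.png")
cv2.imwrite("pics/t_c1.png",cv2.resize(t[205:345,355:545],None,fx=4.2,fy=4.2,interpolation=cv2.INTER_CUBIC))
cv2.imwrite("pics/t_c2.png",cv2.resize(t[205:305,105:275],None,fx=4.5,fy=4.5,interpolation=cv2.INTER_CUBIC))
cv2.imwrite("pics/s_c1.png",cv2.resize(s[160:290,190:310],None,fx=4.5,fy=4.5,interpolation=cv2.INTER_CUBIC))
cv2.imwrite("pics/s_c2.png",cv2.resize(s[215:340,375:530],None,fx=4.5,fy=4.5,interpolation=cv2.INTER_CUBIC))
```

```text
(no output)
```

View pics/t_c1.png

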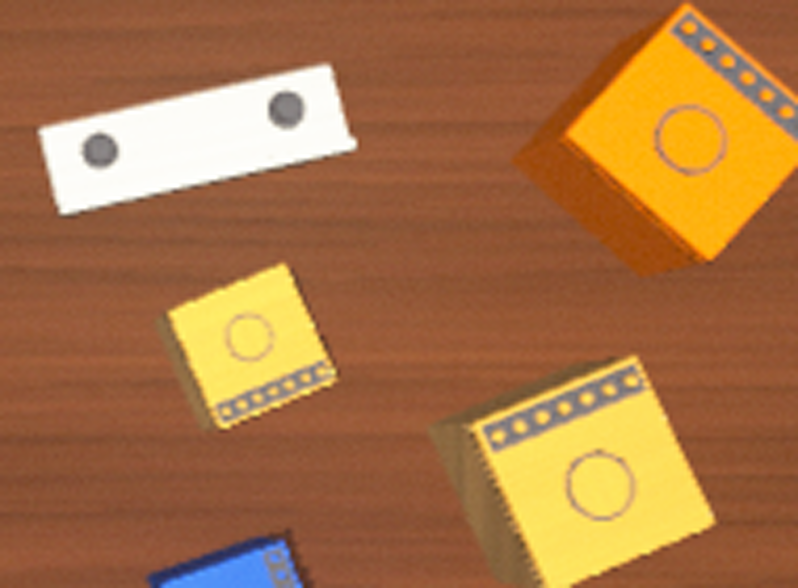

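View pics/t_c2.png

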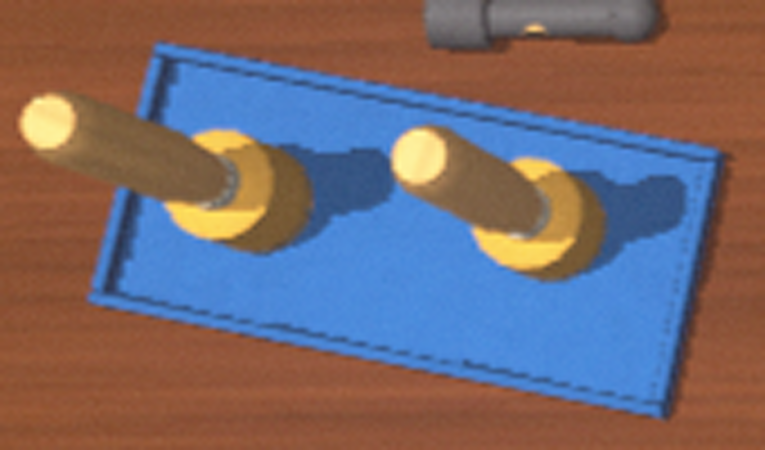

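View pics/s_c1.png

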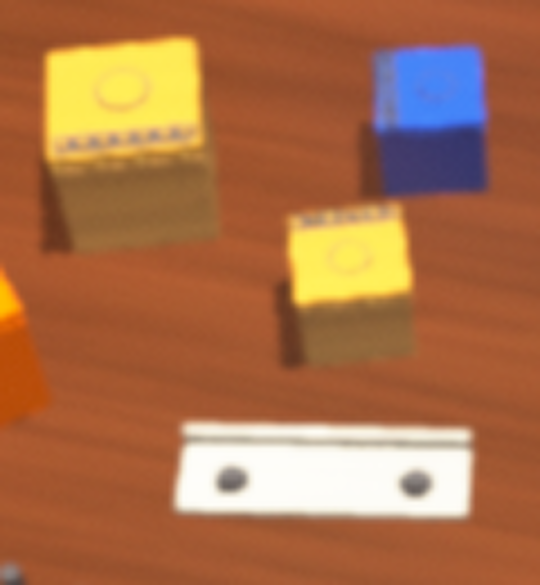

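View pics/s_c2.png

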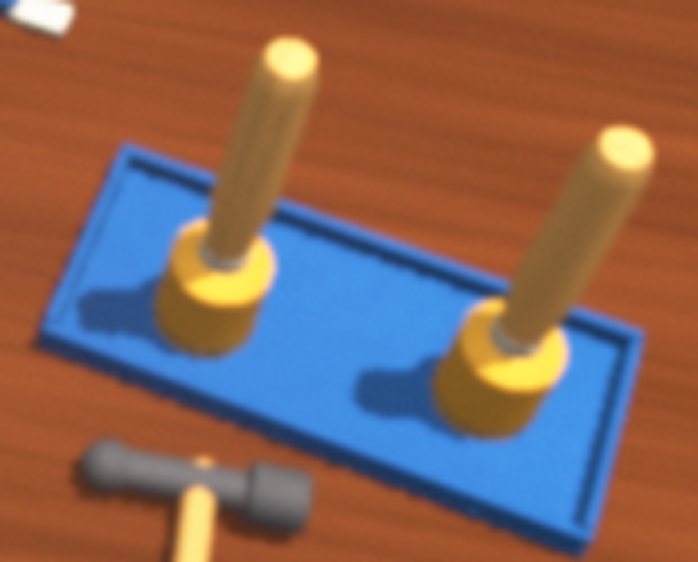

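Top crop: the small yellow block has its dotted band on the robot side, away from the white stop, which matches the description. The large yellow block has its band on the other side. Next I triangulate.

```bash
cat > h.py <<'E'
import numpy as np,cv2
CAL={"scene":(np.array([[471.9,0,324.3],[0,471.9,248.6],[0,0,1]]),np.array([[-0.227,0.7876,-0.5728,1.1417],[0.9738,0.1919,-0.1219,0.0568],[0.0139,-0.5855,-0.8106,0.8728],[0,0,0,1]]))}
def ray(cam,px):
    K,T=cam; d=T[:3,:3]@np.linalg.solve(K,np.array([px[0],px[1],1.])); return T[:3,3],d/np.linalg.norm(d)
def tri(obs):
    A=np.zeros((3,3));b=np.zeros(3);R=[ray(c,p) for c,p in obs]
    for o,d in R:
        P=np.eye(3)-np.outer(d,d);A+=P;b+=P@o
    x=np.linalg.solve(A,b); return x,[float(np.linalg.norm(np.cross(x-o,d))) for o,d in R]
def onz(cam,px,z):
    o,d=ray(cam,px); return o+d*(z-o[2])/d[2]
def uncrop(p,f,off): return ((p[0]+.5)/f-.5+off[0],(p[1]+.5)/f-.5+off[1])
def proj(cam,X):
    K,T=cam; p=K@(T[:3,:3].T@(np.asarray(X)-T[:3,3])); return p[:2]/p[2]
E
python3 - <<'E'
from cell import eyes
from h import *
C={n:(lambda d:(d["mtx"],d["T"]))(eyes.read_camera(n)) for n in("scene","top")}
import pickle;pickle.dump(C,open("cal.pkl","wb"))
def T(p):return C["top"],uncrop(p,4.2,(355,205))
def S(p):return C["scene"],uncrop(p,4.5,(190,160))
def T2(p):return C["top"],uncrop(p,4.5,(105,205))
def S2(p):return C["scene"],uncrop(p,4.5,(375,215))
for n,a,b in [("blk +x-y",(287,264),(296,304)),("blk +x+y",(167,312),(412,294)),("blk -x-y",(337,382),(288,207)),("blk -x+y",(222,429),(402,204)),("stopR",(355,150),(184,423)),("stopL",(62,213),(471,430)),("boltL",(100,150),(415,484)),("boltR",(287,109),(232,479))]:
    x,e=tri([T(a),S(b)]);print(n,x.round(4),np.round(e,4))
for n,a,b in [("L",(48,123),(291+0,60)),("R",(419,157),(626,149)),("L",(48,123),(626,149)),("R",(419,157),(291,60)),
 ("tray bl",(95,298),(637,335)),("tray tr",(718,152),(42,340)),("tray br",(667,415),(128,148)),("tray tl",(158,45),(580,552))]:
    x,e=tri([T2(a),S2(b)]);print(n,x.round(4),np.round(e,4))
E
```

```text
blk +x-y [ 0.5398 -0.2288  0.0507] [0.0001 0.0001]
blk +x+y [ 0.5191 -0.1755  0.0494] [0.0002 0.0002]
blk -x-y [ 0.4878 -0.2476  0.0597] [0.0011 0.0011]
blk -x+y [ 0.4676 -0.1963  0.0541] [0.001 0.001]
stopR [ 0.5966 -0.271   0.0127] [0.0011 0.0011]
stopL [ 0.5681 -0.1332  0.014 ] [0.0001 0.0001]
boltL [ 0.5991 -0.153   0.0042] [0.0004 0.0004]
boltR [ 0.6176 -0.2411  0.0044] [0.0001 0.0001]
L [0.5883 0.1919 0.2614] [0.0556 0.0556]
R [0.581  0.2221 0.1785] [0.0633 0.0633]
L [0.5862 0.281  0.2017] [0.0001 0.0001]
R [0.5725 0.1487 0.2016] [0. 0.]
tray bl [0.5421 0.3482 0.0149] [0. 0.]
tray tr [0.6054 0.0749 0.0058] [0.0001 0.0001]
tray br [0.4889 0.0972 0.012 ] [0.0025 0.0025]
tray tl [0.6575 0.3276 0.0069] [0.0021 0.0021]
```

```bash
cat > ov.py <<'E'
from h import *
import pickle
C=pickle.load(open("cal.pkl","rb"))
def frame(o,yaw): 
    c,s=np.cos(yaw),np.sin(yaw); return lambda P:np.c_[o[0]+c*P[:,0]-s*P[:,1],o[1]+s*P[:,0]+c*P[:,1],P[:,2]]
def overlay(img,cam,polys,f,off,wh):
    x0,y0=off;w,h=wh
    c=cv2.resize(img[y0:y0+h,x0:x0+w],None,fx=f,fy=f,interpolation=cv2.INTER_CUBIC)
    for P in polys:
        q=np.array([proj(cam,X) for X in P]);q=(q-off+.5)*f-.5
        cv2.polylines(c,[q.round().astype(int).reshape(-1,1,2)],False,(0,0,255),1,cv2.LINE_AA)
    return c
def rect(x0,x1,y0,y1,z): return np.array([[x0,y0,z],[x1,y0,z],[x1,y1,z],[x0,y1,z],[x0,y0,z]])
t=np.linspace(0,2*np.pi,40)
def circ(o,r,z): return np.c_[o[0]+r*np.cos(t),o[1]+r*np.sin(t),0*t+z]
def mallet(o): return [circ(o,.0245,.006),circ(o,.0245,.058),circ(o,.0135,.141),circ(o,.0135,.192),circ(o,.011,.206)]
E
python3 - <<'E'
from ov import *
def T(p):return uncrop(p,4.2,(355,205))
def S(p):return uncrop(p,4.5,(190,160))
def T2(p):return uncrop(p,4.5,(105,205))
def S2(p):return uncrop(p,4.5,(375,215))
ma=[onz(C["top"],T2((48,123)),.206),onz(C["scene"],S2((626,149)),.206)]
mb=[onz(C["top"],T2((419,157)),.206),onz(C["scene"],S2((291,60)),.206)]
print(ma,mb)
A=np.mean(ma,0);B=np.mean(mb,0)
# tray corners at z=.018 by camera
tr=[]
for pt,ps in [((95,298),(637,335)),((718,152),(42,340)),((667,415),(128,148)),((158,45),(580,552))]:
    a=onz(C["top"],T2(pt),.018);b=onz(C["scene"],S2(ps),.018);print("tray",a.round(4),b.round(4))
    tr.append((a+b)/2)
tr=np.array(tr); oc=tr.mean(0)
v=(tr[0]-tr[2])+(tr[3]-tr[1]); yaw=np.arctan2(-v[0],v[1])
print("tray",oc,np.degrees(yaw),np.linalg.norm(v)/2)
bl=[]
for pt,ps in [((287,264),(296,304)),((167,312),(412,294)),((337,382),(288,207)),((222,429),(402,204))]:
    a=onz(C["top"],T(pt),.055);b=onz(C["scene"],S(ps),.055);print("blk",a.round(4),b.round(4)); bl.append((a+b)/2)
bl=np.array(bl);bo=bl.mean(0);v=bl[0]+bl[1]-bl[2]-bl[3];byaw=np.arctan2(v[1],v[0])
v2=bl[1]+bl[3]-bl[0]-bl[2];print("block",bo,np.degrees(byaw),np.degrees(np.arctan2(-v2[0],v2[1])),np.linalg.norm(v)/2,np.linalg.norm(v2)/2)
st=[]
for pt,ps in [((355,150),(184,423)),((62,213),(471,430))]:
    a=onz(C["top"],T(pt),.014);b=onz(C["scene"],S(ps),.014);print("stop",a.round(4),b.round(4)); st.append((a+b)/2)
so=(st[0]+st[1])/2;v=st[1]-st[0];syaw=np.arctan2(-v[0],v[1]);print("stop",so,np.degrees(syaw),np.linalg.norm(v))
pickle.dump(dict(A=A,B=B,tray=(oc,yaw),blk=(bo,byaw),stop=(so,syaw)),open("est.pkl","wb"))
polys=mallet(A)+mallet(B)
F=frame(oc,yaw);polys+=[F(rect(-.06,.06,-.13,.13,.018)),F(rect(-.054,.054,-.124,.124,.006)),F(rect(-.06,.06,-.13,.13,0))]
F=frame(bo,byaw);polys+=[F(rect(-.028,.028,-.028,.028,.055)),F(rect(-.028,.028,-.028,.028,0)),F(rect(-.028,-.019,-.028,.028,.055))]
F=frame(so,syaw);polys+=[F(rect(0,.005,-.07,.07,.014)),F(rect(0,.043,-.07,.07,0))]
t=cv2.imread("pics/top0.png"); s=cv2.imread("pics/scene0.png")
for n,i,c,o,wh in [("o1",t,"top",(355,205),(190,140)),("o2",t,"top",(105,205),(170,100)),("o3",s,"scene",(190,160),(120,130)),("o4",s,"scene",(375,215),(155,125))]:
    cv2.imwrite(f"pics/{n}.png",overlay(i,C[c],polys,4.5 if n!="o1" else 4.2,o,wh))
a=cv2.imread("pics/o1.png");b=cv2.imread("pics/o2.png")
E
```

```text
[array([0.58538721, 0.27869946, 0.206     ]), array([0.58973914, 0.27958274, 0.206     ])] [array([0.57181077, 0.14735499, 0.206     ]), array([0.57633733, 0.14801726, 0.206     ])]
tray [0.5418 0.3468 0.018 ] [0.5443 0.3471 0.018 ]
tray [0.6034 0.0729 0.018 ] [0.613  0.0747 0.018 ]
tray [0.489  0.0936 0.018 ] [0.4927 0.0993 0.018 ]
tray [0.6548 0.3249 0.018 ] [0.6644 0.3219 0.018 ]
tray [0.57544403 0.21016304 0.018     ] -11.70387196164418 0.2553774668641237
blk [ 0.5394 -0.228   0.055 ] [ 0.5429 -0.2271  0.055 ]
blk [ 0.5188 -0.175   0.055 ] [ 0.5234 -0.1738  0.055 ]
blk [ 0.4877 -0.2475  0.055 ] [ 0.484  -0.2505  0.055 ]
blk [ 0.4678 -0.1971  0.055 ] [ 0.4683 -0.195   0.055 ]
block [ 0.50403741 -0.21175482  0.055     ] 21.712217380260988 19.644432272745952 0.05828196791609122 0.056365669022056766
stop [ 0.5961 -0.2696  0.014 ] [ 0.5974 -0.2717  0.014 ]
stop [ 0.5681 -0.1333  0.014 ] [ 0.568  -0.1331  0.014 ]
stop [ 0.58242305 -0.20194024  0.014     ] 11.803279853138983 0.14039395648525635
```

View pics/o1.png

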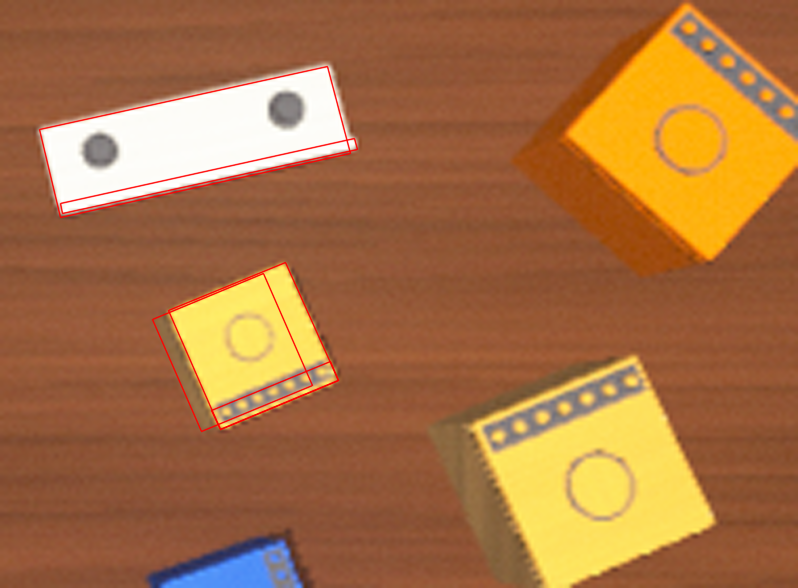

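View pics/o2.png

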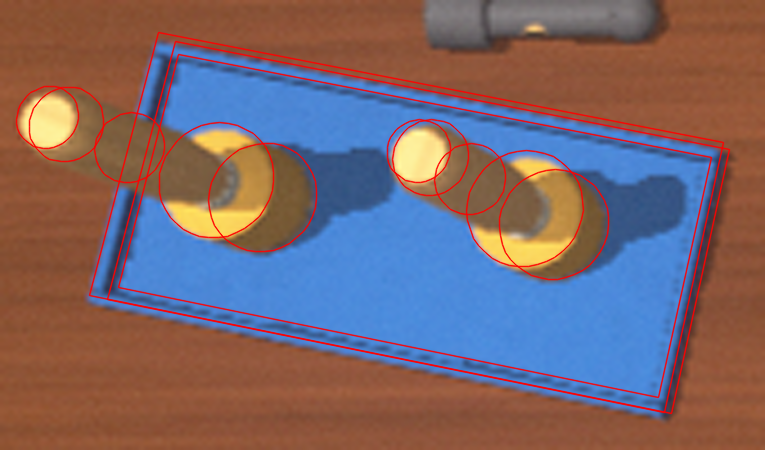

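View pics/o3.png

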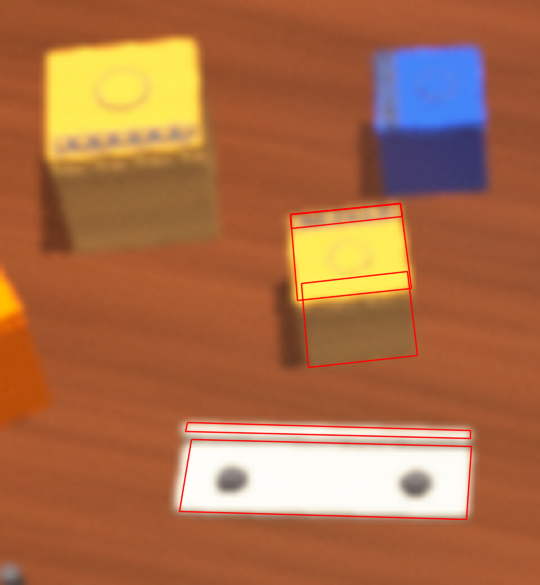

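View pics/o4.png

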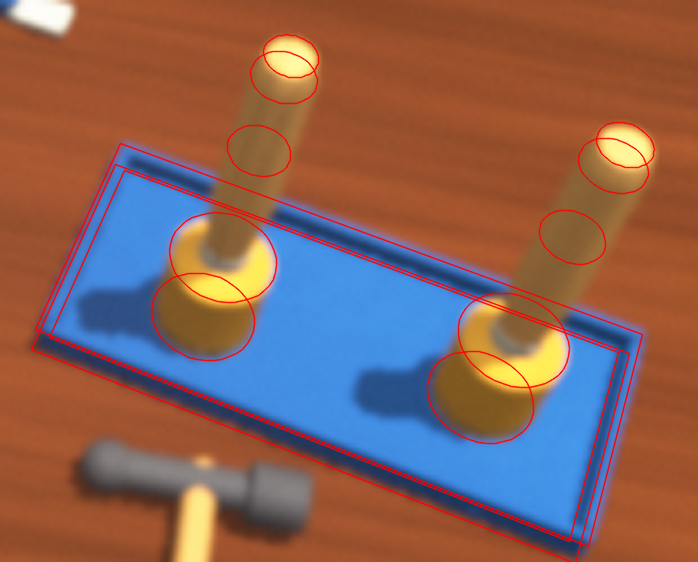

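The red overlays of block, stop, tray and mallets fit the pictures to within about 2 px in both views. Heights come out at 0.055, 0.014 and about 0.202 m, against 0.055, 0.014 and 0.206 m in the text. Next I grasp the block.

```bash
cat >> h.py <<'E'
def ori(deg):
    a=np.radians(deg); x=np.array([0,0,-1.]);y=np.array([np.cos(a),np.sin(a),0]); return np.c_[x,y,np.cross(x,y)]
E
cat > m.py <<'E'
from cell import ctrl, planner, eyes, workorder
from h import *
def st(msg=""):
    s=ctrl.read_state();print(msg,"t",round(s["time"],2),"pos",s["tool_pos"].round(4),"F",s["wrist_force"].round(2),"gap",round(s["finger_gap"],4),"j6",round(s["joint_positions"][5],1));return s
def pic(n):
    for c in("scene","top"): cv2.imwrite(f"pics/{c}{n}.png",eyes.read_camera(c)["color"])
E
python3 - <<'E'
from m import *
ctrl.movel([.139,.558,.33],max_speed=.3)
bx,by=.504,-.2118
ctrl.move_pose([bx,by,.20],ori(20.7)); st("above")
g=ctrl.movel([bx,by,.012],max_speed=.15,guard=15); st("down %s"%g)
if not g:
    ctrl.move_gripper(.045,f_grip=40); st("grip")
pic(1)
E
python3 -c "
import cv2
a=cv2.imread('pics/scene1.png')[120:320,160:400];b=cv2.imread('pics/top1.png')[200:380,340:560]
cv2.imwrite('pics/c1.png',cv2.hconcat([cv2.resize(a,(400,400)),cv2.resize(b,(400,400))]))"
```

```text
above t 3.7 pos [ 0.5043 -0.2111  0.2001] F [-0.16  0.42  0.48] gap 0.0854 j6 -55.9
down False t 5.1 pos [ 0.5047 -0.2123  0.0129] F [0.28 0.67 0.49] gap 0.0854 j6 -55.9
grip t 5.48 pos [ 0.5047 -0.2122  0.0129] F [-0.46  0.25  6.99] gap 0.0554 j6 -55.9
```

View pics/c1.png

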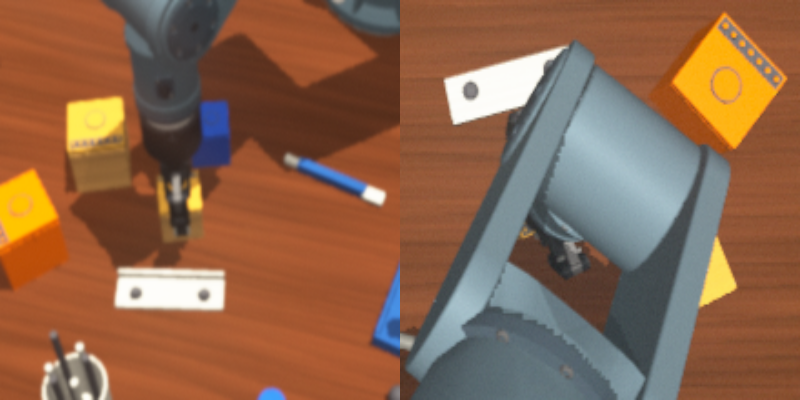

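Grasp confirmed: the gap is 55.4 mm for a 56 mm block. Next: lift, turn, set down and press against the stop.

Run:
```python
from m import *
import pickle
e=pickle.load(open("est.pkl","rb"));so,sy=e["stop"];n=np.array([np.cos(sy),np.sin(sy)])
p=ctrl.read_state()["tool_pos"]
tgt=so[:2]-.028*n; O=ori(np.degrees(sy)+90)
ctrl.movel([p[0],p[1],.045],max_speed=.1); st("lift")
b=tgt-.014*n
print(planner.ik([*b,.045],O))
ctrl.move_pose([*b,.045],O); st("turned")
g=ctrl.movel([*b,.014],max_speed=.06,guard=6); st("low %s"%g)
```

```text
lift t 6.07 pos [ 0.5045 -0.2121  0.0449] F [-0.31  0.1  -3.93] gap 0.0558 j6 -55.9
[-3.29543957e+01  2.43735781e+01  9.81403637e+01 -2.54444375e-14
  5.74860581e+01 -1.34757676e+02]
turned t 7.31 pos [ 0.5408 -0.2103  0.0444] F [ 0.68  0.28 -2.38] gap 0.0555 j6 -134.7
low True t 7.84 pos [ 0.5403 -0.2099  0.0129] F [-1.25 -0.09  3.81] gap 0.0554 j6 -134.8
```

```bash
python3 - <<'E'
from m import *
import pickle
e=pickle.load(open("est.pkl","rb"));so,sy=e["stop"];n=np.array([np.cos(sy),np.sin(sy)])
p=ctrl.read_state()["tool_pos"]; print("dist", (so[:2]-p[:2])@n)
q=p[:2]+.022*n
g=ctrl.movel([*q,p[2]+.0005],max_speed=.03,guard=12); s=st("push %s"%g)
print("dist", (so[:2]-s["tool_pos"][:2])@n)
ctrl.hold(.2);s=st()
ctrl.move_gripper(.085); s=st("open")
ctrl.movel([*s["tool_pos"][:2],.16],max_speed=.2)
ctrl.movel([.42,-.02,.33],max_speed=.35); st()
pic(2)
E
python3 - <<'E'
import sys;sys.path.insert(0,'.')
import cv2
a=cv2.imread('pics/scene2.png')[190:290,200:320];b=cv2.imread('pics/top2.png')[210:330,350:470]
cv2.imwrite('pics/c2.png',cv2.resize(a,None,fx=6,fy=6,interpolation=2));cv2.imwrite('pics/c2t.png',cv2.resize(b,None,fx=5,fy=5,interpolation=2))
E
```

```text
dist 0.04288915541712062
push True t 8.47 pos [ 0.5572 -0.2063  0.0131] F [-2.38 -0.75  4.94] gap 0.0554 j6 -133.4
dist 0.02560857320453644
 t 8.68 pos [ 0.5571 -0.2063  0.013 ] F [-0.4   0.16  3.93] gap 0.0559 j6 -133.5
open t 9.08 pos [ 0.556  -0.2058  0.0123] F [ 0.3  -0.26  0.39] gap 0.085 j6 -133.5
 t 10.93 pos [ 0.42   -0.0205  0.3283] F [-0.52  0.29 -0.61] gap 0.085 j6 -120.9
```

View pics/c2.png

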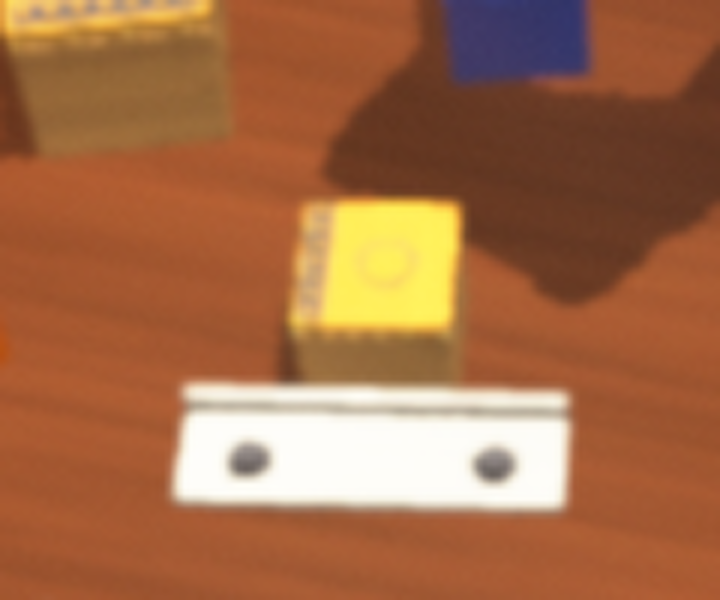

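View pics/c2t.png

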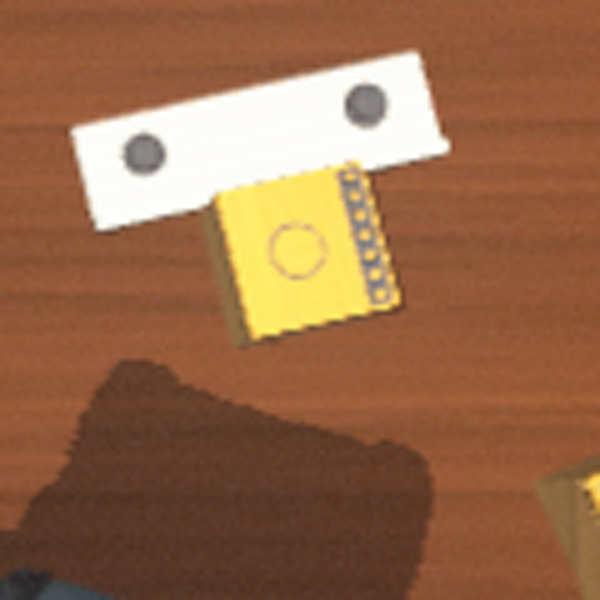

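Seen from above, the block (about 298,250 in the crop) stands at the middle of the stop with its dotted band on the right and its edges parallel to the stop. I'll check the gap numerically.

Run:
```python
from ov import *
e=pickle.load(open("est.pkl","rb"));so,sy=e["stop"]
R=np.array([[np.cos(sy),np.sin(sy)],[-np.sin(sy),np.cos(sy)]])
tc=[(213,193),(357,160),(400,303),(243,344)]
sc=[(455,328),(291,330),(304,200),(462,202)]
for c,L,f,off in (("top",tc,5,(350,210)),("scene",sc,6,(200,190))):
    P=np.array([onz(C[c],uncrop(p,f,off),.055)[:2] for p in L]);Q=(P-so[:2])@R.T
    d=Q[0]+Q[3]-Q[1]-Q[2];print(c,Q.round(4).tolist(),"ctr",Q.mean(0).round(4),"yawerr",np.degrees(np.arctan2(-d[0],d[1])).round(2))
    # stop front edge again
    S=[(97,231),(448,148)] if c=="top" else [(183,383),(570,391)]
    Z=np.array([onz(C[c],uncrop(p,f,off),.014)[:2] for p in S]);print("stop",((Z-so[:2])@R.T).round(4).tolist())
```

```text
top [[-0.0004, 0.0299], [0.0002, -0.025], [-0.0549, -0.0274], [-0.0574, 0.0324]] ctr [-0.0281  0.0025] yawerr 1.51
stop [[-0.0007, 0.071], [0.0017, -0.0697]]
scene [[0.0014, 0.0314], [0.0042, -0.027], [-0.0554, -0.0292], [-0.0565, 0.0291]] ctr [-0.0266  0.0011] yawerr 1.9
stop [[-0.0001, -0.0724], [-0.0012, 0.0709]]
```

Centre is 27–28 mm from the face, and yaw error is about 1–2°, which is within limits. A gentle push on the back face with the finger sides will square it up.

Run:
```python
from m import *
import pickle
e=pickle.load(open("est.pkl","rb"));so,sy=e["stop"];n=np.array([np.cos(sy),np.sin(sy)]);O=ori(np.degrees(sy)+90)
u=np.array([-n[1],n[0]])
ctrl.move_gripper(.02)
a=so[:2]-.095*n+.0018*u
ctrl.move_pose([*a,.14],O)
ctrl.movel([*a,.02],max_speed=.15); st("down")
g=ctrl.movel([*(a+.04*n),.02],max_speed=.03,guard=9); s=st("push %s"%g); print((so[:2]-s["tool_pos"][:2])@n)
ctrl.hold(.2)
ctrl.movel([*a,.02],max_speed=.1)
ctrl.movel([*a,.2],max_speed=.25)
ctrl.move_gripper(.085)
ctrl.movel([.42,-.02,.33],max_speed=.35); st()
pic(3)
a=cv2.imread('pics/scene3.png')[190:290,200:320];b=cv2.imread('pics/top3.png')[210:330,350:470]
cv2.imwrite('pics/c3.png',cv2.hconcat([cv2.resize(a,(400,400),interpolation=2),cv2.resize(b,(400,400),interpolation=2)]))
```

```text
down t 13.72 pos [ 0.4899 -0.22    0.0211] F [ 0.23 -0.4   0.17] gap 0.0201 j6 -138.7
push True t 14.67 pos [ 0.5177 -0.2131  0.0195] F [-0.15  0.36  0.34] gap 0.0198 j6 -136.3
0.06561215834095714
 t 17.68 pos [ 0.42   -0.0206  0.3292] F [0.45 0.57 0.36] gap 0.0851 j6 -120.9
```

View pics/c3.png

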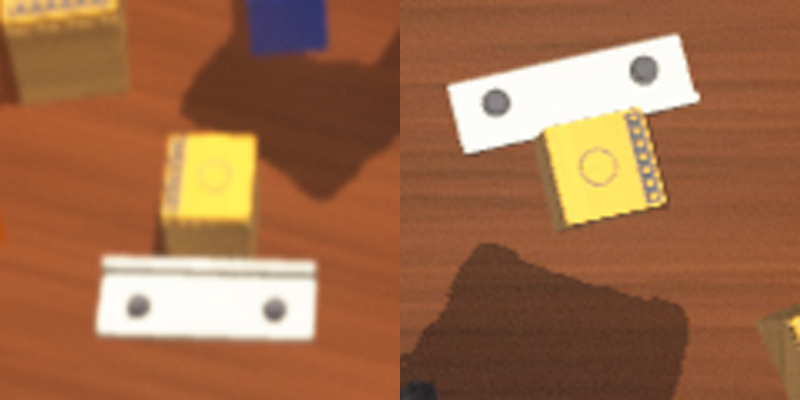

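The block stands square and flush. Next is mallet B, at (0.574, 0.148): grip the handle, lift and weigh it.

```bash
cat >> m.py <<'E'
def avgF(k=8):
    L=[]
    for _ in range(k): ctrl.hold(.05);L.append(ctrl.read_state()["wrist_force"])
    return np.mean(L,0)
def shot(n):
    pic(n)
    a=cv2.imread(f'pics/scene{n}.png')[160:360,340:580];b=cv2.imread(f'pics/top{n}.png')[180:320,80:290]
    cv2.imwrite(f'pics/c{n}.png',cv2.hconcat([cv2.resize(a,(400,340),interpolation=2),cv2.resize(b,(400,340),interpolation=2)]))
E
python3 - <<'E'
from m import *
O=ori(78)
x,y=.574,.1477
print(planner.ik([x,y,.146],O))
ctrl.move_pose([x,y,.33],O); st("above")
g=ctrl.movel([x,y,.146],max_speed=.12,guard=5); st("down %s"%g)
f0=avgF()
shot(4)
if not g:
    ctrl.move_gripper(.015,f_grip=80); st("grip")
    ctrl.movel([x,y,.190],max_speed=.06);ctrl.hold(.3); f1=avgF(); st("lift"); print(f0,f1,"mass",(f0-f1)[2]/9.81)
    shot(5)
E
```

```text
[ 2.96614415e+00  1.75840542e+01  9.36741173e+01 -2.54444375e-14
  6.87418285e+01 -7.50338558e+01]
above t 18.69 pos [0.5738 0.1465 0.329 ] F [-0.1  -0.45  0.5 ] gap 0.085 j6 -75.1
down False t 20.38 pos [0.5746 0.1478 0.1469] F [ 0.07 -0.27 -0.02] gap 0.0852 j6 -75.0
grip t 21.45 pos [0.5743 0.1478 0.1462] F [0.22 0.41 1.84] gap 0.0259 j6 -75.0
lift t 23.03 pos [0.574  0.1477 0.19  ] F [-0.26  0.11 -4.09] gap 0.0257 j6 -75.0
[0.00096939 0.15820806 0.12067898] [ 0.26120983  0.14595718 -3.63735891] mass 0.38308235394300033
```

View pics/c4.png

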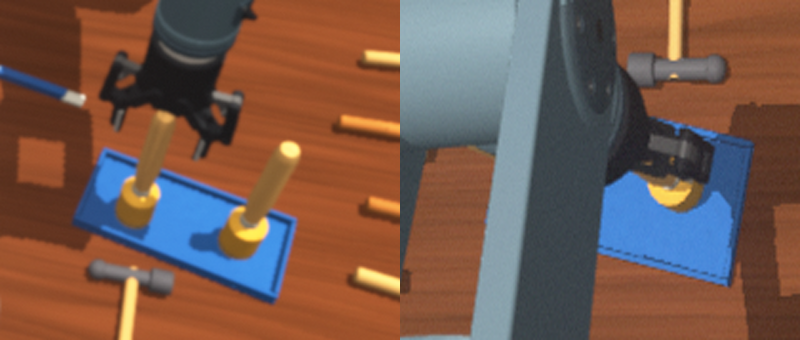

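View pics/c5.png

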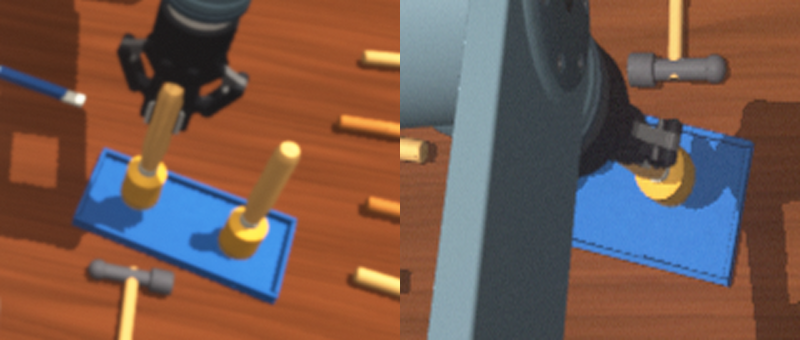

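Lifting B changes the wrist force by 3.76 N, so about 0.383 kg, and it hangs upright. That makes it the lighter one (under 5.6 N). I'll put it back and then lift A.

Run:
```python
from m import *
O=ori(78)
x,y=.574,.1477
g=ctrl.movel([x,y,.145],max_speed=.05,guard=2.5); st("down %s"%g)
ctrl.hold(.2)
ctrl.move_gripper(.05); ctrl.move_gripper(.085);st("open")
ctrl.hold(.2)
ctrl.movel([x,y,.33],max_speed=.15)
shot(6)
```

```text
down True t 23.95 pos [0.5733 0.1477 0.1462] F [-0.08  0.2   4.46] gap 0.0257 j6 -75.0
open t 24.95 pos [0.5718 0.1476 0.1444] F [ 0.26  0.42 -0.33] gap 0.085 j6 -75.0
```

View pics/c6.png

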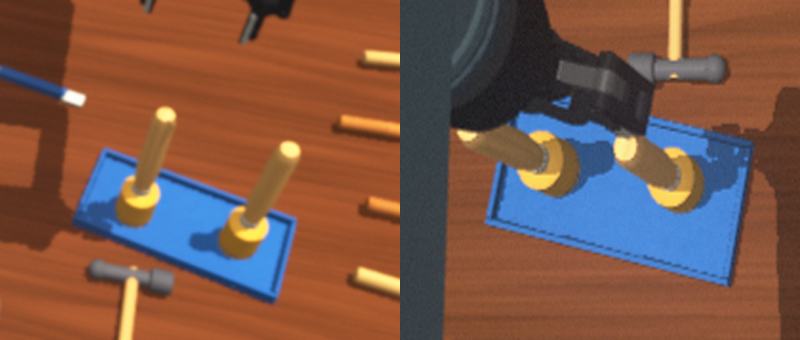

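Run:
```python
from m import *
O=ori(78)
x,y=.5876,.2791
ctrl.movel([x,y,.33],max_speed=.15); st("above")
g=ctrl.movel([x,y,.146],max_speed=.12,guard=5); st("down %s"%g)
f0=avgF()
if not g:
    ctrl.move_gripper(.015,f_grip=80); st("grip")
    ctrl.movel([x,y,.190],max_speed=.06);ctrl.hold(.3); f1=avgF(); st("lift"); print(f0,f1,"mass",(f0-f1)[2]/9.81)
    shot(7)
```

```text
above t 27.67 pos [0.5877 0.2784 0.3299] F [ 0.9   0.56 -0.09] gap 0.0848 j6 -63.1
down False t 29.35 pos [0.5882 0.2793 0.147 ] F [ 0.01 -0.13 -0.98] gap 0.085 j6 -63.1
grip t 30.32 pos [0.5878 0.2794 0.1462] F [0.81 0.97 0.62] gap 0.0258 j6 -63.1
lift t 31.91 pos [0.5876 0.2791 0.19  ] F [ 0.19  0.   -6.94] gap 0.0255 j6 -63.1
[-0.13554942 -0.04450984  0.03794903] [-0.03864188 -0.11393577 -7.35307971] mass 0.7534178120169436
```

View pics/c7.png

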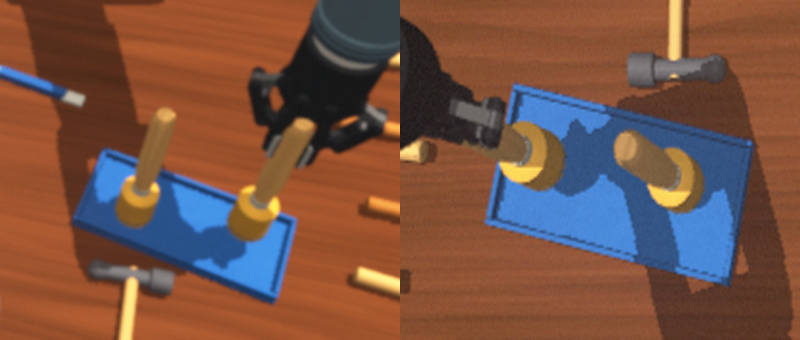

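A weighs about 0.753 kg, so it is the heavier one. I'll carry it round on the robot side of B to the block.

Run:
```python
from m import *
import pickle
e=pickle.load(open("est.pkl","rb"));so,sy=e["stop"];n=np.array([np.cos(sy),np.sin(sy)]);u=np.array([-n[1],n[0]])
c=so[:2]-.028*n+.0018*u
x,y=.5876,.2791;O=ori(78)
ctrl.movel([x,y,.28],max_speed=.1)
ctrl.movel([.43,.24,.28],O,max_speed=.15)
ctrl.movel([.43,-.15,.28],O,max_speed=.2)
ctrl.movel([*c,.28],O,max_speed=.12)
ctrl.movel([*c,.245],O,max_speed=.05); ctrl.hold(.5); print(avgF()); st(); print(c)
pic(8)
```

```text
[-0.19553493 -0.11760661 -7.96830421]
 t 39.43 pos [ 0.5547 -0.2059  0.245 ] F [ 0.27  0.03 -7.55] gap 0.0257 j6 -109.9
[ 0.5546469  -0.20590576]
```

View pics/scene8.png

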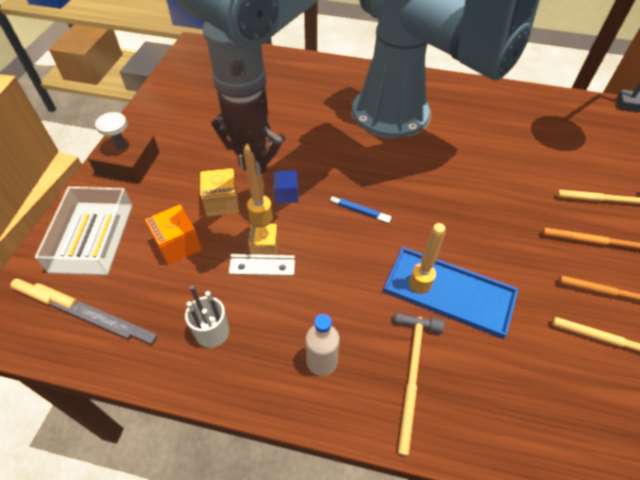

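View pics/top8.png

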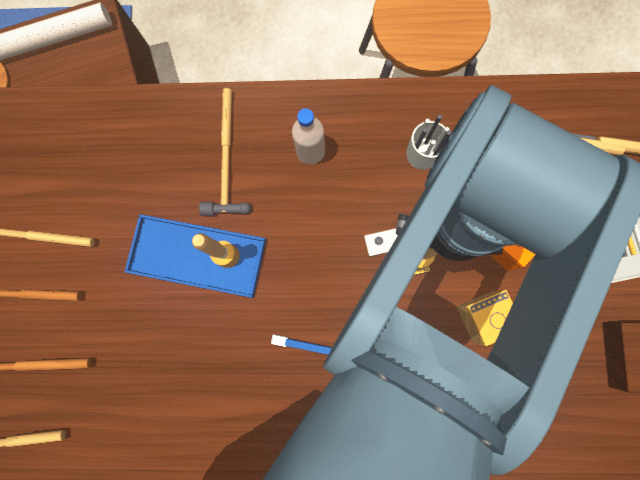

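Scene: mallet A hangs at (258,200), above the block (264,238). B stands at (425,275) in the tray and the bystanders are where they were. A model overlay will confirm centre, height and tilt.

Run:
```python
from ov import *
c=np.array([.5546,-.2059]);d=.099
e=pickle.load(open("est.pkl","rb"));so,sy=e["stop"]
P=[m+[0,0,d] for m in mallet(c)]
F=frame(c,sy+np.pi/2);P+=[F(rect(-.028,.028,-.028,.028,.055))]+mallet(e["B"])
s=cv2.imread("pics/scene8.png")
o=overlay(s,C["scene"],P,4.5,(200,130),(120,130));b=overlay(s,C["scene"],P,4.5,(400,215),(55,130))
cv2.imwrite("pics/o8.png",cv2.hconcat([o,b]))
```

```text
(no output)
```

View pics/o8.png

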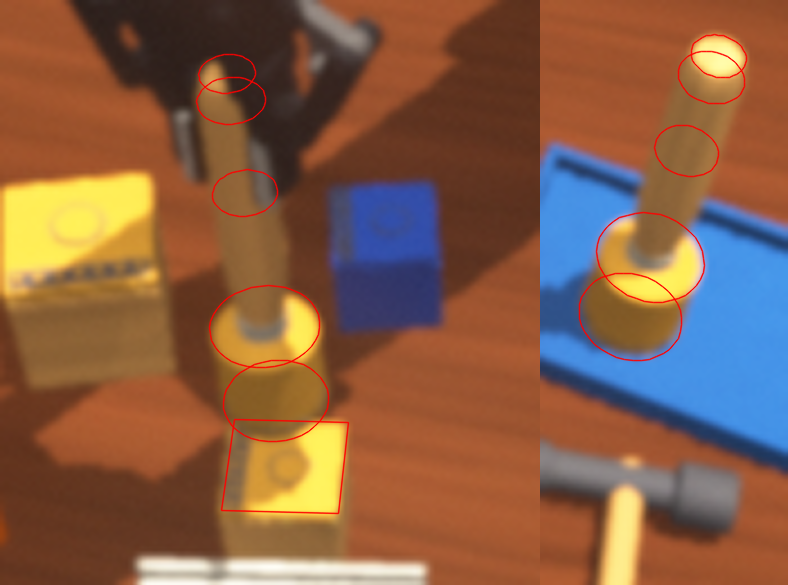

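Run:
```python
from m import *
st(); workorder.finish_job()
```

```text
t 39.53 pos [ 0.5546 -0.2059  0.245 ] F [-0.28 -0.29 -7.56] gap 0.0257 j6 -109.9
the job is handed in; nothing more can be done
```

The job is handed in at about 39.5 s of the 72 s allowed. The arm is still holding the heavier mallet over the block, and no verdict was reported.

- **Block:** I gave the small brass-capped block its quarter turn anticlockwise, pressed it against the stop, and squared it up with a gentle push. Measured before that push, its centre was 27–28 mm from the stop face and 1–2.5 mm off the middle, with a yaw error of about 1–2°. After the push I checked only by picture: it looks flush, with the dotted edge on the right.
- **Mallets:** Mallet B weighs about 0.38 kg and mallet A about 0.75 kg. I lifted B first, then stood it back in the tray; the last picture shows it upright there, where it was found. A is the heavier one and is the one held.
- **Last check:** A hangs close to upright over the block's centre, its foot about 5 cm above it, carrying about 7.6–8 N at the wrist. The hammer, bottle, pot and chisel look unmoved.

**Disagreements:**
- The two mallets measured about 133 mm apart, against the stated 140 mm.
- Their tops measured about 4 mm low, at 0.202 m against 0.206 m.
- In the last overlay the handle top is about 3 px off the model; a finger covers part of it.

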